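Shift a gearbox tower's lever across its H-gate into third

ROBOT

A 6-joint arm with a two-finger parallel gripper is mounted at the origin on the work surface. World frame = base frame: x ahead of the robot, y to its left, z up, the work surface at z = 0. Lengths are in m, angles in rad, forces in N, time in s.
With the tool pointing down it reaches from about 0.375 to 0.9 m from the base axis. Payload 3.1 kg.
Tool frame: the origin (TCP) lies at the very end of the fingers, on their centre line; the grasp point (between the pads) lies 19 mm behind it; z points along the fingers, y is the direction in which the jaws open and shut (so a half turn about z gives the same grasp; the last joint's range is limited). The gripper opens to 85 mm and grips with 20 to 120 N. Pads are 22 mm wide; open, the fingers measure 114 mm over their backs; the gripper's body (76 mm by 85 mm) begins 54 mm behind the grasp point. The pads swing forward as they close: fully open they stand 13 mm farther back than shut.
Start: joints at [-1.427, 0.527, 1.433, -0, 1.181, -0.178], TCP at [0.198, -0.593, 0.231] pointing down, gripper open.
Joint ranges: [-3.08, 3.08], [-0.75, 2.2], [0.22, 2.44], [-1.43, 4.57], [0, 2.65], [-2.85, 2.85]. Speed limits (rad/s): [2.79, 2.79, 3.14, 3.14, 3.14, 3.14].

INTERFACE

Orientations are given as a unit quaternion [x, y, z, w].
In Python, from station import manip gives the robot as it stands. The module is installed in compiled form; this text tells all that it offers.
- The arm moves only by the tool send_rows, never from a script. Its argument "commands" is a list of rows, each an object with "delta_pos": the shift along the world's x, y, z in cm, a list of three; "yaw": the turn about the world's z in rad. A call has 1 to 10 rows; each row shifts and turns the pose as measured when the row begins; what a row does not reach is not made up. A row lasts 1/8 s, in which the tool goes at most 62.5 mm and 10.7 degrees, less where a joint would pass 70% of its speed; a pose out of reach is approached as far as the arm can. A call is refused whole if a number of a shift passes 6.25 or a number of a turn 0.188, either way. A call with a gripper value outside its range is refused whole. "grip" is the closure, from -1 (fully open) to 1 (shut), set as the call begins (left out, the last holds). The fingers move at their own pace and stop on an object; "force" is the grip in N (left out, the last holds). Time passes only in rows, so rows that do not move let the fingers close. It gives the time, the measured TCP pose, the force and the opening at its end, in the units of the state.
- manip.sense(): the state, without advancing time (a new reading comes with each control period).
- manip.snapshot(name): name is "scene" or "side" or "wrist"; returns the picture (420x560x3 uint8, blue, green, red); there is no depth.
- manip.get_calibration(name): a dict with "fx", "fy", "cx", "cy" (pixels), "dist_coeffs" ([k1, k2, p1, p2, k3] as OpenCV has them; the pictures are not rectified), "world_to_cam" (4x4, takes a point from world to camera coordinates); the wrist camera has in their place "mount" (4x4, takes a point from camera to tool coordinates, whose origin is the TCP and whose axes are the flange's). Camera axes: x right, y down, z forward; pixel columns grow to the right and rows downward; lengths in m; the calibration is good to about 2 mm. A picture is of the moment at which its call begins: read the wrist's pose just before it. get_calibration takes no time and is no camera call.
- manip.sign_off(): hands the job in, once; it reports no verdict.
The state is a dict: "t": time; "q": joint angles; "qd": joint speeds; "tau": joint torques, N m; "tcp_pos": TCP position; "tool_rot": TCP orientation; "force": force on the tool from outside, world axes, zero at the start; "ft_torque": the same for the moment, N m; "finger_gap": opening from 0.0 (shut) to 1.0 (fully open).
Only numpy, scipy, OpenCV 4.12 (cv2) and the standard library are available. Lean on these libraries where they do the work, as an engineer would, in place of code of your own. Each camera call takes 0.05 s, during which the arm holds its last target. There are 200 camera calls.

TASK

A gearshift tower stands on the workshop bench with its lever somewhere in the left-hand leg of its H-shaped gate. With the fingertips or the outside of the fingers, never taking the knob between them, push the lever to the cross lane, across to the right-hand leg, then forward (to the tower's far side) fully home into the third slot, and take the hand away. Do not run it into the fourth slot (rear right) on the way, do not force it, and leave the loose things around the tower where they are.

Things in the scene. Friction and masses are not known exactly. Their poses are not given: they have to be found in the camera images.
- tower: Gearshift tower, fixed to the bench: dark foot plate 180 x 150 x 14 mm, blue housing, on top a flat steel gate plate 110 x 104 mm with its upper face 100 mm above the bench. Origin at the centre of its underside, z up. Its own +x is FORWARD (its far side, away from the robot, turned by at most 0.4 rad), +y is LEFT, -y is RIGHT.
- gate_mid (a point): Middle of the H-shaped opening, on the gate plate's upper face; axes as the tower's. Two legs 16 mm wide run along x at y = +22 and -22 mm, joined here by a cross lane 18 mm wide along y. Slots: first = front left (+x,+y), second = rear left (-x,+y), third = front right (+x,-y), fourth = rear right (-x,-y). Front and rear tongues 28 mm wide part the legs.
- third_slot (a point): Where the lever's rod passes the gate plate when fully home in the third slot: 24 mm forward and 22 mm to the right of gate_mid.
- lever: Black pear-shaped knob of the gear lever, 38 mm across, 44 mm high; origin at its centre, z along the lever. A 10 mm rod below it tilts about a point on the tower's axis 20 mm above the bench, 160 mm from the knob's centre (180 mm above the bench when upright, at most 14 mm lower tilted). It has no springs and stays where left; 2 to 4 N moves it. Starts in the left leg, first to second slot.
- shift_across (a joint): Sideways tilt of the lever in rad: -0.282 at the left leg's outer edge, 0 midway, +0.282 at the right leg's outer edge; in a leg it has play and reads 0.245 to 0.282 either way. The knob moves 16 mm per 0.1 rad, + towards the tower's -y.
- shift_fore (a joint): Forward tilt of the lever in rad: +0.306 fully home in a front slot (first, third), 0 in the cross lane (where it has play of about 0.05 either way and must be before the lever can go across), -0.306 fully home in a rear slot. The knob moves 16 mm per 0.1 rad, + towards the tower's +x.
- gauge: Loose digital pressure gauge standing on a brass stub, 40 x 74 mm, 84 mm high, 0.3 kg; origin at the centre of its underside. To be left alone.
- coupling: Loose steel hydraulic coupling standing upright, 36 mm diameter, 72 mm high; origin at the centre of its underside. To be left alone.
- tin: Loose plain metal grease tin, 66 mm diameter, 62 mm high; origin at the centre of its underside. To be left alone.
- wrench: Loose steel wrench lying flat, 170 mm long along its own x; origin under its middle. To be left alone.
Not all that is in view belongs to the job. What is shaped like the tower but yellow is not meant.

How it is judged:
By the outcome, as a careful person would: the job done as asked, in the order asked, and still so for the second after the job is handed in, with the robot touching nothing.
It also fails if it takes over 67 s, if anything falls off the work surface, if the arm or the gripper's body presses on something with over 40 N, if the wrist force passes 120 N, or if a joint passes its speed limit or range.

## Working session

There is one attempt and no reset: what is moved stays moved. The work goes in short steps, Python scripts to look and compute and a tool call to move; the robot and the scene stay as the last step left them, time stands still between calls to the robot, and variables do not carry over. Pictures are saved under pics/ and viewed, about 8 in all and at most 12, crops included, and the job is handed in when it is done.

Besides the shell and the picture viewer there is one more tool, called after "Emit:" by a JSON object that holds its "method" and its "body", one argument or row to a line. send_rows: Moves the arm, as the interface text tells. Its arguments: {"type":"object","properties":{"commands":{"type":"array","items":{"type":"object","properties":{"delta_pos":{"type":"array","items":{"type":"number"}},"yaw":{"type":"number"}}}},"grip":{"type":"number"},"force":{"type":"number"}},"required":["commands"]}

```bash
mkdir -p pics; cat > h.py <<'E'
import numpy as np, cv2
from station import manip
def snap(n,f):
    im=manip.snapshot(n); cv2.imwrite('pics/'+f,im); return im
def cal(n):
    c=manip.get_calibration(n)
    K=np.array([[c['fx'],0,c['cx']],[0,c['fy'],c['cy']],[0,0,1.]]); return K,np.array(c['dist_coeffs'],float),np.array(c['world_to_cam'])
def ray(n,uv):
    K,d,T=cal(n); p=cv2.undistortPoints(np.array([[uv]],float),K,d)[0,0]
    R=T[:3,:3]; return -R.T@T[:3,3], R.T@np.array([p[0],p[1],1.])
def plane(n,uv,z):
    o,d=ray(n,uv); return o+d*(z-o[2])/d[2]
def proj(n,P):
    K,d,T=cal(n); return cv2.projectPoints(np.array(P,float).reshape(-1,3),cv2.Rodrigues(T[:3,:3])[0],T[:3,3],K,d)[0].reshape(-1,2)
def tri(a,ua,b,ub):
    o1,d1=ray(a,ua);o2,d2=ray(b,ub)
    A=np.stack([d1,-d2],1); s=np.linalg.lstsq(A,o2-o1,rcond=None)[0]
    p,q=o1+s[0]*d1,o2+s[1]*d2; return (p+q)/2,np.linalg.norm(p-q)
E
python3 - <<'E'
from h import *
a=snap('scene','a.png');b=snap('side','b.png')
s=manip.sense();print(s['t'],s['tcp_pos'],s['tool_rot'],s['force'],s['finger_gap'])
for n in('scene','side'):
    o,d=ray(n,(280,210));print(n,o,d)
E
```

```text
0.1 [ 0.19761346 -0.59226493  0.23041964] [ 9.87082196e-01  1.60211741e-01  6.83349484e-06 -9.67662365e-04] [-0.15533977 -0.55353133 -0.27555777] 1.0052194020032652
scene [0.90749251 0.49865809 0.84566189] [-0.40421346 -0.48628684 -0.77469851]
side [0.18696567 0.77455649 0.64643658] [ 0.32326331 -0.78192325 -0.53307264]
```

View pics/a.png

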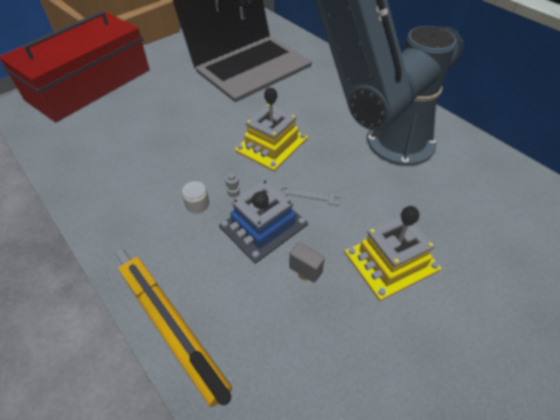

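View pics/b.png

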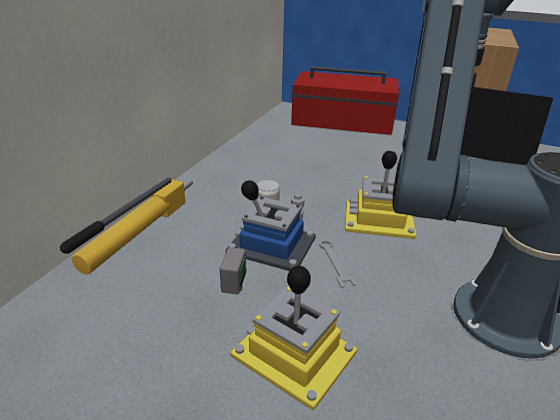

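Scene view: the candidates are the blue tower at (262,215), yellow at (272,135) and yellow at (397,250). The blue one is meant; its knob is at about (260,200) in scene and (250,190) in side. The loose items in scene are the tin (195,195), coupling (232,185), wrench (310,195) and gauge (306,262). Next is a close crop of the blue tower.

```bash
python3 - <<'E'
from h import *
a=cv2.imread('pics/a.png');b=cv2.imread('pics/b.png')
print(tri('scene',(260,200),'side',(250,190)))
A=cv2.resize(a[165:285,170:350],None,fx=4.4,fy=4.4,interpolation=cv2.INTER_CUBIC)[:, :]
B=cv2.resize(b[170:290,205:345],None,fx=4.4,fy=4.4,interpolation=cv2.INTER_CUBIC)
cv2.imwrite('pics/c1.png',A);cv2.imwrite('pics/c2.png',B);print(A.shape,B.shape)
E
```

```text
(array([0.57000309, 0.02389055, 0.16793831]), np.float64(0.0014431328751407584))
(528, 792, 3) (528, 616, 3)
```

View pics/c1.png

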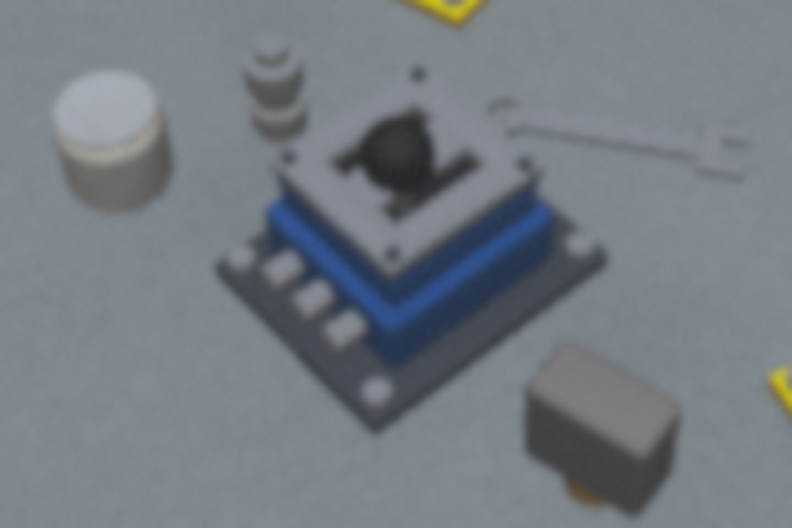

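View pics/c2.png

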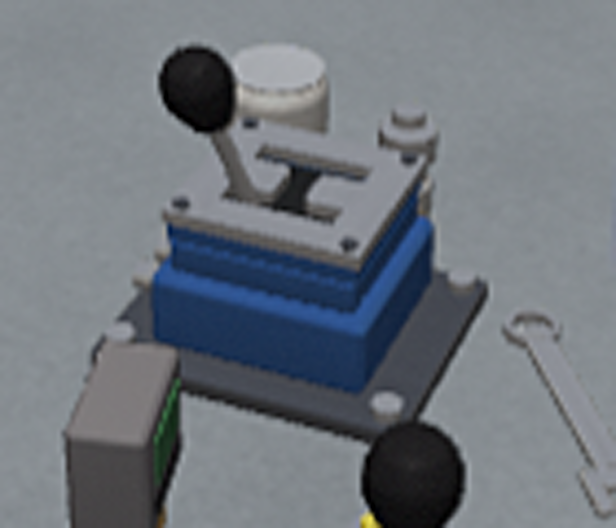

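```bash
python3 - <<'E'
from h import *
A=[(418,74),(288,157),(391,254),(525,163)];B=[(181,204),(251,124),(409,160),(348,244)]
sa=lambda p:(170+(p[0]+.5)/4.4-.5,165+(p[1]+.5)/4.4-.5); sb=lambda p:(205+(p[0]+.5)/4.4-.5,170+(p[1]+.5)/4.4-.5)
PA=np.array([plane('scene',sa(p),.1) for p in A]);PB=np.array([plane('side',sb(p),.1) for p in B])
print(PA.round(4));print(PB.round(4));print(PA.mean(0),PB.mean(0))
c=(PA.mean(0)+PB.mean(0))/2
for P in(PA,PB):
    i=np.argsort(P[:,0]);f=P[i[2:]].mean(0)-P[i[:2]].mean(0);j=np.argsort(P[:,1]);l=P[j[2:]].mean(0)-P[j[:2]].mean(0)
    print('yaw',np.arctan2(f[1],f[0]),np.arctan2(-l[0],l[1]),f,l)
k,e=tri('scene',sa((397,153)),'side',sb((198,88)));print('knob',k,e)
# others
for n,p,z in(('tin',(107,110),.062),('coup',(271,50),.072),('gaugetop',(603,400),.084),('wr1',(505,112),.005),('wr2',(725,155),.005)):
    print(n,plane('scene',sa(p),z))
E
```

```text
[[ 0.4886 -0.0657  0.1   ]
 [ 0.5825 -0.0626  0.1   ]
 [ 0.5804  0.0269  0.1   ]
 [ 0.4852  0.0245  0.1   ]]
[[ 0.5791  0.0304  0.1   ]
 [ 0.5812 -0.0592  0.1   ]
 [ 0.4876 -0.0616  0.1   ]
 [ 0.486   0.0273  0.1   ]]
[ 0.53418519 -0.01922511  0.1       ] [ 0.53346289 -0.01575261  0.1       ]
yaw 0.029267281225747805 0.030912066720433402 [0.09455451 0.00276814 0.        ] [-2.77851744e-03  8.98559258e-02 -1.11022302e-16]
yaw 0.02989174557705597 0.02096862667843443 [0.09338624 0.00279231 0.        ] [-0.00187097  0.08921399  0.        ]
knob [0.57040536 0.02402493 0.16945096] 0.0027239649016380916
tin [ 0.62673926 -0.18987402  0.062     ]
coup [ 0.52841995 -0.15915128  0.072     ]
gaugetop [0.54834578 0.15900078 0.084     ]
wr1 [ 0.41346568 -0.07631693  0.005     ]
wr2 [0.3317631  0.03887526 0.005     ]
```

Tower centre is about (0.534, -0.0175) with yaw 0.028. The knob is at tower (+0.038, +0.040), so the lever is well into the first slot. I'll shut the fingers and go above the front of the knob.

Emit:
{"method": "send_rows", "body": {
  "commands": [
    {"delta_pos": [0,0,2],"yaw": -0.03},
    {"delta_pos": [2.65,3.85,1],"yaw": -0.03},
    {"delta_pos": [2.65,3.85,0],"yaw": -0.03},
    {"delta_pos": [2.65,3.85,0],"yaw": -0.03},
    {"delta_pos": [2.65,3.85,0],"yaw": -0.03},
    {"delta_pos": [2.65,3.85,0],"yaw": -0.03},
    {"delta_pos": [2.65,3.85,0],"yaw": -0.03},
    {"delta_pos": [2.65,3.85,0],"yaw": -0.03},
    {"delta_pos": [2.65,3.85,0],"yaw": -0.03},
    {"delta_pos": [2.65,3.85,0],"yaw": -0.02}
  ],
  "grip": 1,
  "force": 20
}}

```text
t: 1.35
tcp_pos: [0.4388, -0.2357, 0.2568]
tool_rot: [1.0, 0.007, -0.0, -0.004]
force: [0.4, 0.6, 0.6]
finger_gap: 0.001
```

```bash
python3 - <<'E'
from h import *
for n,z in(((270,95),.18),((410,215),.18)): print(plane('scene',n,z))
s=manip.sense();print(s['t'],s['tcp_pos'],2*np.arctan2(s['tool_rot'][1],s['tool_rot'][0]),s['force'],s['finger_gap'])
E
```

```text
[ 0.31870991 -0.25168311  0.18      ]
[0.35915917 0.2666434  0.18      ]
1.35 [ 0.43881117 -0.23566981  0.25679008] 0.014011052813004382 [0.38654505 0.59001088 0.58063415] 0.0005058790321478274
```

Emit:
{"method": "send_rows", "body": {
  "commands": [
    {"delta_pos": [3.4,4.35,0],"yaw": 0.014},
    {"delta_pos": [3.4,4.35,0],"yaw": 0},
    {"delta_pos": [3.4,4.35,0],"yaw": 0},
    {"delta_pos": [3.1,4.35,0],"yaw": 0},
    {"delta_pos": [3.1,4.35,0],"yaw": 0},
    {"delta_pos": [2.8,4.35,0],"yaw": 0},
    {"delta_pos": [0,0,0],"yaw": 0}
  ]
}}

```text
t: 2.22
tcp_pos: [0.6359, 0.0382, 0.2539]
tool_rot: [1.0, 0.016, -0.002, -0.004]
force: [-0.3, 0.1, -0.2]
finger_gap: 0.0
```

Emit:
{"method": "send_rows", "body": {
  "commands": [
    {"delta_pos": [0,-1.2,-3.5],"yaw": 0},
    {"delta_pos": [0,0,-3.5],"yaw": 0},
    {"delta_pos": [0,0,-3],"yaw": 0},
    {"delta_pos": [0,0,-0.5],"yaw": 0},
    {"delta_pos": [0,0,0],"yaw": 0}
  ]
}}

```text
t: 2.85
tcp_pos: [0.6337, 0.0233, 0.1461]
tool_rot: [1.0, 0.016, -0.003, -0.003]
force: [0.1, -1.1, 0.6]
finger_gap: 0.001
```

```bash
python3 - <<'E'
from h import *
b=snap('side','d.png');a=snap('scene','e.png')
s=manip.sense();p=s['tcp_pos'];print(p,proj('side',p),proj('scene',p))
B=cv2.resize(b[130:280,205:345],None,fx=3,fy=3,interpolation=cv2.INTER_CUBIC)
A=cv2.resize(a[100:250,190:320],None,fx=3,fy=3,interpolation=cv2.INTER_CUBIC)
cv2.imwrite('pics/f.png',np.hstack([B,A]))
E
```

```text
[0.63425827 0.02350003 0.14692206] [[225.27777777 191.65796018]] [[237.08956286 220.86358861]]
```

View pics/f.png

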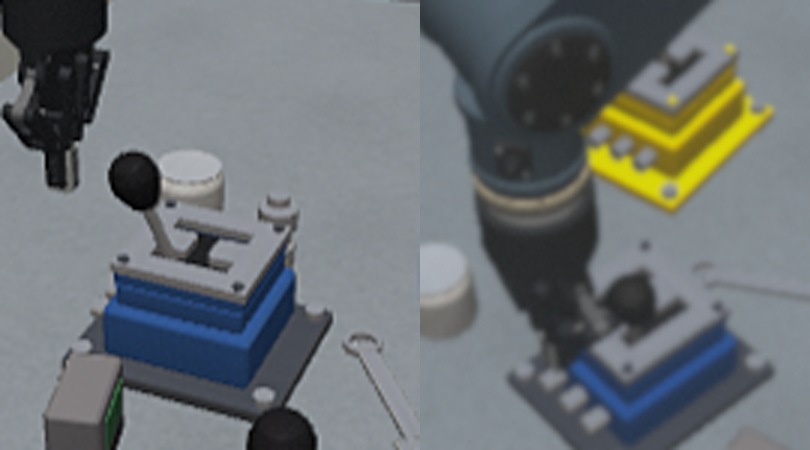

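Side crop: the shut fingers (62,185) stand in front of the knob (135,180) at its height. I'll push rearward slowly.

Emit:
{"method": "send_rows", "body": {
  "commands": [
    {"delta_pos": [-1,0,0],"yaw": 0},
    {"delta_pos": [-1,0,0],"yaw": 0},
    {"delta_pos": [-1,0,0],"yaw": 0},
    {"delta_pos": [-0.7,0,0],"yaw": 0},
    {"delta_pos": [-0.7,0,0],"yaw": 0}
  ]
}}

```text
t: 3.58
tcp_pos: [0.5923, 0.0234, 0.1519]
tool_rot: [1.0, 0.016, 0.005, -0.003]
force: [3.6, 0.0, 3.1]
finger_gap: -0.002
```

Emit:
{"method": "send_rows", "body": {
  "commands": [
    {"delta_pos": [-0.7,0,0],"yaw": 0},
    {"delta_pos": [-0.7,0,0],"yaw": 0},
    {"delta_pos": [0,0,0],"yaw": 0}
  ]
}}

```text
t: 3.95
tcp_pos: [0.5785, 0.0233, 0.1529]
tool_rot: [1.0, 0.016, 0.007, -0.002]
force: [1.6, 0.2, 1.2]
finger_gap: -0.005
```

```bash
cat >> h.py <<'E'
C=np.array([.534,-.0175]);YAW=.028
def T(p): # world->tower
    c,s=np.cos(YAW),np.sin(YAW);d=np.array(p[:2])-C;return np.array([c*d[0]+s*d[1],-s*d[0]+c*d[1]])
def view(name):
    b=snap('side','s_.png');a=snap('scene','s2_.png')
    B=cv2.resize(b[150:270,205:345],None,fx=3,fy=3,interpolation=cv2.INTER_CUBIC)
    A=cv2.resize(a[160:280,190:320],None,fx=3,fy=3,interpolation=cv2.INTER_CUBIC)
    cv2.imwrite('pics/'+name,np.hstack([B,A]));s=manip.sense()
    print(s['t'],s['tcp_pos'],'tower',T(s['tcp_pos']),s['force'])
E
python3 -c "
from h import *;view('g.png')"
```

```text
4.05 [0.57865812 0.02323979 0.1527018 ] tower [0.04578118 0.03947356] [ 0.85009668 -0.13489484  0.69349128]
```

View pics/g.png

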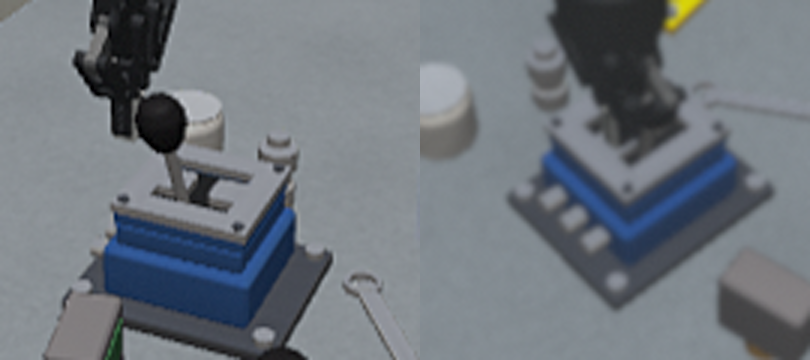

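Side crop: the finger is against the knob (162,122) and has pushed it back roughly halfway. I'll continue about 1.5 cm, measuring the knob with the ray and the lever's 160 mm sphere.

```bash
cat >> h.py <<'E'
def knob(uv,name='side'):
    o,d=ray(name,uv);d=d/np.linalg.norm(d);p=np.array([*C,.02]);b=d@(o-p);c=(o-p)@(o-p)-.16**2
    D=b*b-c; r=[]
    for s in((-b-np.sqrt(D),-b+np.sqrt(D)) if D>0 else (-b,)):
        q=o+s*d;r.append((T(q).round(4),q[2].round(3)))
    return r
E
python3 -c "
from h import *
print(knob((205+162/3,150+122/3)),knob((250,190)))"
```

```text
[(array([0.0141, 0.0444]), np.float64(0.173)), (array([ 0.0893, -0.1238]), np.float64(0.068))] [(array([0.0359, 0.0441]), np.float64(0.17)), (array([ 0.107 , -0.1052]), np.float64(0.076))]
```

Emit:
{"method": "send_rows", "body": {
  "commands": [
    {"delta_pos": [-0.7,0,-0.1],"yaw": 0},
    {"delta_pos": [-0.7,0,-0.1],"yaw": 0},
    {"delta_pos": [0,0,0],"yaw": 0}
  ]
}}

```text
t: 4.42
tcp_pos: [0.5641, 0.023, 0.1503]
tool_rot: [1.0, 0.016, 0.007, -0.002]
force: [1.8, -0.3, 0.4]
finger_gap: -0.001
```

```bash
python3 -c "
from h import *
s=manip.sense();print(s['tcp_pos'],T(s['tcp_pos']),s['force'])"
```

```text
[0.56406376 0.02296192 0.15025373] [0.03118476 0.03960438] [ 1.7554662  -0.34702657  0.35510033]
```

Emit:
{"method": "send_rows", "body": {
  "commands": [
    {"delta_pos": [1.5,0,0],"yaw": 0},
    {"delta_pos": [2.5,0,0],"yaw": 0},
    {"delta_pos": [0,2.8,0],"yaw": 0},
    {"delta_pos": [0,2.8,0],"yaw": 0},
    {"delta_pos": [0,0.4,0],"yaw": 0},
    {"delta_pos": [-2.5,0,0],"yaw": 0},
    {"delta_pos": [-2.5,0,0],"yaw": 0},
    {"delta_pos": [-2.2,0,0],"yaw": 0},
    {"delta_pos": [0,0,0],"yaw": 0}
  ]
}}

```text
t: 5.55
tcp_pos: [0.5298, 0.0819, 0.1452]
tool_rot: [1.0, 0.016, -0.002, -0.002]
force: [0.0, -0.0, 0.1]
finger_gap: 0.001
```

```bash
python3 -c "
from h import *;view('i.png')"
```

```text
5.65 [0.53261485 0.08176793 0.14569736] tower [0.00139453 0.0992678 ] [ 0.8407794  -0.595308    0.99825555]
```

View pics/i.png

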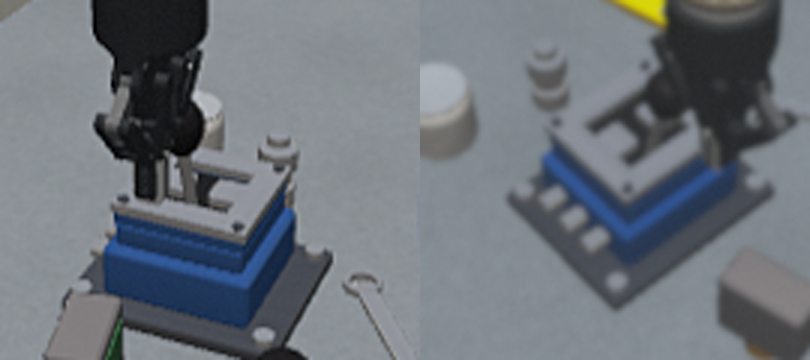

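```bash
python3 -c "
from h import *
u=(205+180/3,150+123/3);v=(190+(665-420)/3,160+93/3)
p,e=tri('side',u,'scene',v);print(T(p),p,e);print(knob(u));print(knob(v,'scene'))
s=cv2.imread('pics/s_.png');cv2.imwrite('pics/j.png',cv2.resize(s[165:235,235:305],None,fx=8,fy=8,interpolation=cv2.INTER_CUBIC))"
```

```text
[0.00218477 0.03912872] [0.53508845 0.02167455 0.17209233] 0.0003866140682365823
[(array([0.0007, 0.0423]), np.float64(0.174)), (array([ 0.076 , -0.1334]), np.float64(0.065))]
[(array([0.0038, 0.0411]), np.float64(0.175)), (array([-0.1135, -0.1008]), np.float64(-0.03))]
```

View pics/j.png

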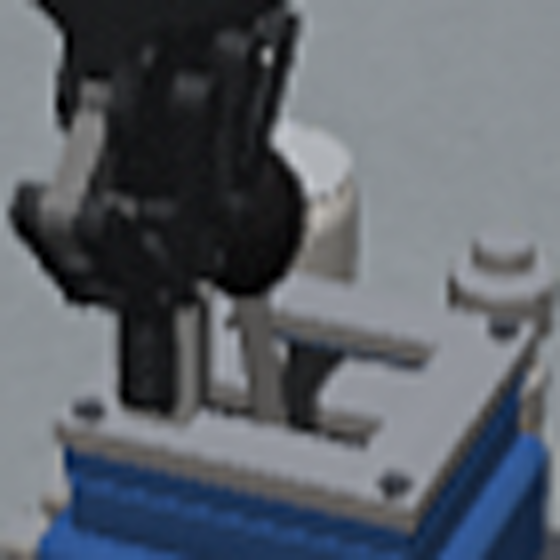

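Side crop: the rod has left the front slot. The knob triangulates to tower (0.002, 0.039), which is in the cross lane band (±8 mm). Pushing across to the right while watching the force.

Emit:
{"method": "send_rows", "body": {
  "commands": [
    {"delta_pos": [0,-1,0],"yaw": 0},
    {"delta_pos": [0,-0.7,0],"yaw": 0},
    {"delta_pos": [0,-0.7,0],"yaw": 0},
    {"delta_pos": [0,-0.7,0],"yaw": 0},
    {"delta_pos": [0,-0.7,0],"yaw": 0}
  ]
}}

```text
t: 6.28
tcp_pos: [0.5407, 0.044, 0.1524]
tool_rot: [1.0, 0.014, 0.007, -0.004]
force: [-1.4, 4.1, 7.6]
finger_gap: -0.001
```

Emit:
{"method": "send_rows", "body": {
  "commands": [
    {"delta_pos": [0,0.8,0],"yaw": 0},
    {"delta_pos": [-0.7,0,-0.5],"yaw": 0},
    {"delta_pos": [0,0,0],"yaw": 0}
  ]
}}

```text
t: 6.65
tcp_pos: [0.5348, 0.0509, 0.1472]
tool_rot: [1.0, 0.014, 0.008, -0.004]
force: [0.0, 0.9, 0.2]
finger_gap: -0.005
```

```bash
python3 -c "
from h import *;view('k.png')"
```

```text
6.75 [0.53567916 0.05070671 0.14763455] tower [0.00358804 0.06813297] [-0.26167518 -0.0961096   0.43717985]
```

View pics/k.png

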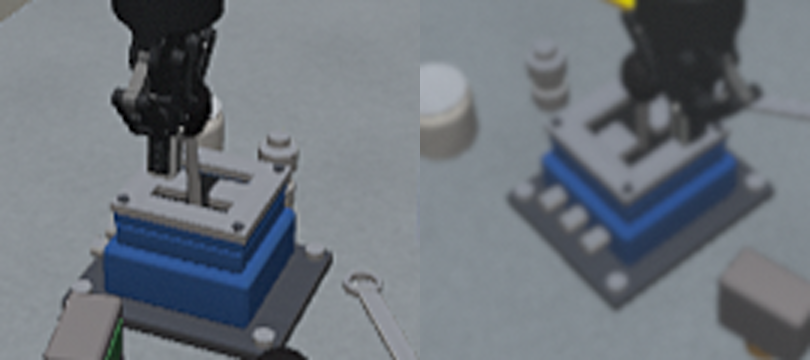

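```bash
python3 -c "
from h import *
u=(205+186/3,150+110/3);v=(190+(641-420)/3,160+76/3)
p,e=tri('side',u,'scene',v);print(T(p),p,e);print(knob(u));print(knob(v,'scene'))"
```

```text
[0.0059836  0.01608334] [ 0.53953098 -0.00125545  0.17197273] 0.003380043724147084
[(array([0.0021, 0.0281]), np.float64(0.178)), (array([ 0.0691, -0.1306]), np.float64(0.081))]
[(array([0.0084, 0.0191]), np.float64(0.179)), (array([-0.1003, -0.1203]), np.float64(-0.013))]
```

Emit:
{"method": "send_rows", "body": {
  "commands": [
    {"delta_pos": [0,-0.7,0],"yaw": 0},
    {"delta_pos": [-0.05,-0.7,-0.1],"yaw": 0},
    {"delta_pos": [-0.05,-0.7,-0.1],"yaw": 0},
    {"delta_pos": [-0.05,-0.7,-0.1],"yaw": 0}
  ]
}}

```text
t: 7.25
tcp_pos: [0.538, 0.0221, 0.1473]
tool_rot: [1.0, 0.014, 0.013, -0.004]
force: [0.5, 2.1, 5.0]
finger_gap: 0.001
```

Emit:
{"method": "send_rows", "body": {
  "commands": [
    {"delta_pos": [-0.1,-0.7,-0.1],"yaw": 0},
    {"delta_pos": [-0.1,-0.7,-0.1],"yaw": 0},
    {"delta_pos": [-0.05,-0.7,-0.1],"yaw": 0},
    {"delta_pos": [-0.05,-0.7,-0.1],"yaw": 0},
    {"delta_pos": [-0.05,-0.5,-0.1],"yaw": 0}
  ]
}}

```text
t: 7.88
tcp_pos: [0.5388, -0.0148, 0.1445]
tool_rot: [1.0, 0.014, 0.019, -0.003]
force: [2.0, 2.4, 3.3]
finger_gap: 0.003
```

Emit:
{"method": "send_rows", "body": {
  "commands": [
    {"delta_pos": [0,-0.4,0],"yaw": 0},
    {"delta_pos": [0,-0.4,0],"yaw": 0}
  ]
}}

```text
t: 8.12
tcp_pos: [0.5376, -0.0229, 0.1436]
tool_rot: [1.0, 0.014, 0.017, -0.003]
force: [1.1, 3.7, 1.6]
finger_gap: -0.004
```

Emit:
{"method": "send_rows", "body": {
  "commands": [
    {"delta_pos": [0,-0.3,0],"yaw": 0}
  ]
}}

```text
t: 8.25
tcp_pos: [0.5372, -0.0253, 0.1433]
tool_rot: [1.0, 0.014, 0.017, -0.004]
force: [2.2, 6.0, 1.7]
finger_gap: 0.0
```

Emit:
{"method": "send_rows", "body": {
  "commands": [
    {"delta_pos": [0,0,0],"yaw": 0}
  ]
}}

```text
t: 8.38
tcp_pos: [0.5374, -0.025, 0.1435]
tool_rot: [1.0, 0.014, 0.017, -0.005]
force: [0.5, 4.7, 4.1]
finger_gap: -0.002
```

The force rise suggests the right leg's outer wall. I'll back off and look.

Emit:
{"method": "send_rows", "body": {
  "commands": [
    {"delta_pos": [0,1.5,0],"yaw": 0},
    {"delta_pos": [0,2.5,0],"yaw": 0},
    {"delta_pos": [0,2.5,0],"yaw": 0},
    {"delta_pos": [0,0,0],"yaw": 0}
  ]
}}

```text
t: 8.88
tcp_pos: [0.5341, 0.0422, 0.1418]
tool_rot: [1.0, 0.014, 0.013, -0.003]
force: [-0.5, -0.9, -0.5]
finger_gap: -0.005
```

```bash
python3 -c "
from h import *;view('l.png')"
```

```text
8.975 [0.53469532 0.04076822 0.14195211] tower [0.00232634 0.05822591] [-0.42102943 -0.63433636 -0.14214314]
```

View pics/l.png

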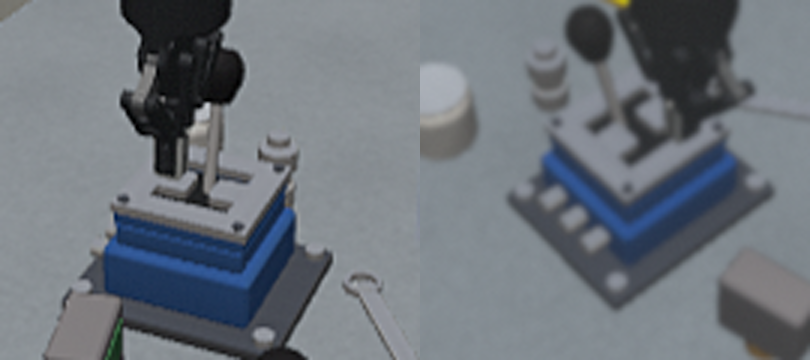

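Scene crop: the knob at (590,35) now stands over the right leg; in the side crop it is at (218,78).

```bash
python3 -c "
from h import *
u=(205+218/3,150+77/3);v=(190+(590-420)/3,160+34/3)
p,e=tri('side',u,'scene',v);print(T(p),p,e);print(knob(u));print(knob(v,'scene'))"
```

```text
[ 0.00561443 -0.0462475 ] [ 0.54090699 -0.06357219  0.16959113] 0.0028733573668435416
[(array([ 0.0003, -0.0303]), np.float64(0.177)), (array([ 0.0312, -0.1094]), np.float64(0.132))]
[(array([ 0.0066, -0.0447]), np.float64(0.173)), (array([-0.0621, -0.1439]), np.float64(0.052))]
```

Emit:
{"method": "send_rows", "body": {
  "commands": [
    {"delta_pos": [-3,0,0.2],"yaw": 0},
    {"delta_pos": [-3,0,0.2],"yaw": 0},
    {"delta_pos": [-0.5,0,0],"yaw": 0},
    {"delta_pos": [0,-3,0],"yaw": 0},
    {"delta_pos": [0,-3,0],"yaw": 0},
    {"delta_pos": [0,-3,0],"yaw": 0},
    {"delta_pos": [0,-1,0],"yaw": 0},
    {"delta_pos": [0,0,0],"yaw": 0}
  ]
}}

```text
t: 9.98
tcp_pos: [0.4745, -0.0681, 0.1462]
tool_rot: [1.0, 0.011, 0.018, -0.001]
force: [-0.1, -0.2, -0.7]
finger_gap: -0.0
```

Emit:
{"method": "send_rows", "body": {
  "commands": [
    {"delta_pos": [1,0.6,0],"yaw": 0},
    {"delta_pos": [1,0,0],"yaw": 0},
    {"delta_pos": [0.7,0,0],"yaw": 0},
    {"delta_pos": [0.7,0,0],"yaw": 0},
    {"delta_pos": [0.7,0,0],"yaw": 0},
    {"delta_pos": [0.7,0,0],"yaw": 0}
  ]
}}

```text
t: 10.72
tcp_pos: [0.5241, -0.0583, 0.1458]
tool_rot: [1.0, 0.013, 0.016, -0.001]
force: [-2.3, -0.7, 1.5]
finger_gap: 0.0
```

Emit:
{"method": "send_rows", "body": {
  "commands": [
    {"delta_pos": [0.7,0,-0.1],"yaw": 0},
    {"delta_pos": [0.7,0,-0.1],"yaw": 0},
    {"delta_pos": [0.6,0,-0.1],"yaw": 0}
  ]
}}

```text
t: 11.1
tcp_pos: [0.5446, -0.058, 0.1425]
tool_rot: [1.0, 0.013, 0.015, -0.002]
force: [-2.0, 0.9, 1.7]
finger_gap: 0.002
```

Emit:
{"method": "send_rows", "body": {
  "commands": [
    {"delta_pos": [0.4,0,0],"yaw": 0}
  ]
}}

```text
t: 11.22
tcp_pos: [0.5486, -0.0578, 0.1421]
tool_rot: [1.0, 0.013, 0.014, -0.002]
force: [-2.3, 0.8, -0.7]
finger_gap: -0.003
```

Emit:
{"method": "send_rows", "body": {
  "commands": [
    {"delta_pos": [0.4,0,0],"yaw": 0}
  ]
}}

```text
t: 11.35
tcp_pos: [0.5522, -0.0574, 0.1417]
tool_rot: [1.0, 0.013, 0.013, -0.002]
force: [-1.7, 0.6, -1.6]
finger_gap: 0.007
```

Emit:
{"method": "send_rows", "body": {
  "commands": [
    {"delta_pos": [0.3,0,0],"yaw": 0}
  ]
}}

```text
t: 11.48
tcp_pos: [0.5549, -0.0571, 0.1412]
tool_rot: [1.0, 0.013, 0.013, -0.003]
force: [-2.8, 0.3, -1.5]
finger_gap: -0.005
```

Emit:
{"method": "send_rows", "body": {
  "commands": [
    {"delta_pos": [0.3,0,0],"yaw": 0}
  ]
}}

```text
t: 11.6
tcp_pos: [0.5572, -0.0569, 0.1408]
tool_rot: [1.0, 0.013, 0.012, -0.003]
force: [-4.0, -0.2, -1.6]
finger_gap: -0.002
```

Emit:
{"method": "send_rows", "body": {
  "commands": [
    {"delta_pos": [0.3,0,0],"yaw": 0}
  ]
}}

```text
t: 11.72
tcp_pos: [0.5589, -0.0566, 0.1404]
tool_rot: [1.0, 0.013, 0.01, -0.003]
force: [-6.3, 0.2, 0.1]
finger_gap: -0.001
```

Emit:
{"method": "send_rows", "body": {
  "commands": [
    {"delta_pos": [0.2,0,0],"yaw": 0}
  ]
}}

```text
t: 11.85
tcp_pos: [0.5596, -0.0565, 0.1402]
tool_rot: [1.0, 0.013, 0.008, -0.003]
force: [-4.6, -0.5, 2.1]
finger_gap: -0.001
```

Emit:
{"method": "send_rows", "body": {
  "commands": [
    {"delta_pos": [0.3,0,0],"yaw": 0}
  ]
}}

```text
t: 11.98
tcp_pos: [0.5606, -0.0564, 0.14]
tool_rot: [1.0, 0.014, 0.006, -0.004]
force: [-6.6, -0.7, 2.2]
finger_gap: 0.003
```

Emit:
{"method": "send_rows", "body": {
  "commands": [
    {"delta_pos": [0.3,0,0],"yaw": 0}
  ]
}}

```text
t: 12.1
tcp_pos: [0.5614, -0.0563, 0.1398]
tool_rot: [1.0, 0.014, 0.003, -0.004]
force: [-7.3, -1.1, 3.3]
finger_gap: -0.003
```

The lever has stalled at about 7 N, so it is probably home. I'll back off and look.

Emit:
{"method": "send_rows", "body": {
  "commands": [
    {"delta_pos": [-1.5,0,0],"yaw": 0},
    {"delta_pos": [-3,0,0],"yaw": 0},
    {"delta_pos": [-3,0,0],"yaw": 0},
    {"delta_pos": [-3,0,2],"yaw": 0},
    {"delta_pos": [0,0,4],"yaw": 0},
    {"delta_pos": [0,0,4],"yaw": 0},
    {"delta_pos": [0,0,0],"yaw": 0}
  ]
}}

```text
t: 12.98
tcp_pos: [0.4682, -0.0625, 0.2481]
tool_rot: [1.0, 0.013, 0.021, 0.003]
force: [0.5, 0.5, -0.1]
finger_gap: 0.001
```

```bash
python3 -c "
from h import *;view('m.png')"
```

```text
13.075 [ 0.46574517 -0.061514    0.24510049] tower [-0.0694603  -0.04208587] [-0.00713805 -1.18399063 -0.57499959]
```

View pics/m.png

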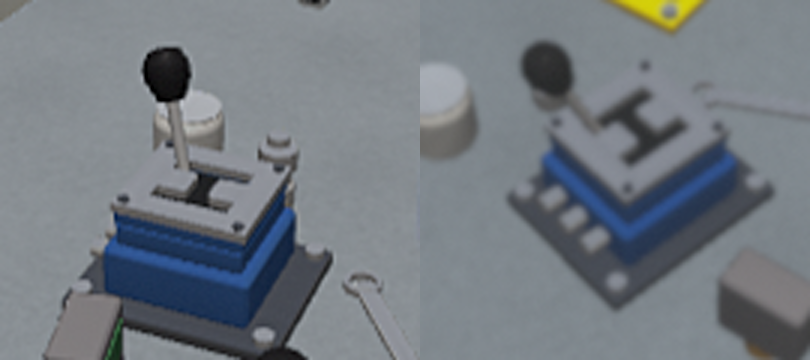

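Side and scene crops: the lever is in the front right slot, with the knob at (167,74) in side and (547,67) in scene. The loose items look unmoved. Measuring how deep it sits.

```bash
python3 -c "
from h import *
def blob(f,x0,y0,x1,y1):
    g=cv2.imread('pics/'+f)[y0:y1,x0:x1].max(2);m=(g<62).astype(np.uint8);n,l,st,c=cv2.connectedComponentsWithStats(m);i=1+np.argmax(st[1:,4]);print(st[i],c[i]+[x0,y0]);return c[i]+[x0,y0]
u=blob('s_.png',245,160,280,188);v=blob('s2_.png',220,168,248,195)
p,e=tri('side',u,'scene',v);print(T(p),p,e);print(knob(u),knob(v,'scene'))
# predicted for full home: fore .306, across .245-.282
from itertools import product
for f,a in product((.26,.28,.306),(.245,.282)):
    d=np.array([np.tan(f),-np.tan(a),1]);d/=np.linalg.norm(d);d*=.16
    c,s=np.cos(YAW),np.sin(YAW);P=[C[0]+c*d[0]-s*d[1],C[1]+s*d[0]+c*d[1],.02+d[2]]
    print(f,a,d.round(4),proj('side',P),proj('scene',P))
b=cv2.imread('pics/b.png').astype(int);q=cv2.imread('pics/s_.png').astype(int)
"
```

```text
[  8   6  15  18 227] [260.18502203 174.34361233]
[  5   7  15  17 198] [232.26767677 182.87878788]
[ 0.04990577 -0.04422089] [ 0.58512423 -0.06030638  0.1640671 ] 0.0018052476846940186
[(array([ 0.0451, -0.032 ]), np.float64(0.17)), (array([ 0.0648, -0.0764]), np.float64(0.145))] [(array([ 0.0499, -0.0441]), np.float64(0.165)), (array([-0.0205, -0.1586]), np.float64(0.024))]
0.26 0.245 [ 0.04   -0.0376  0.1503] [[263.13795649 173.69181384]] [[237.26815836 180.89413364]]
0.26 0.282 [ 0.0396 -0.0431  0.1489] [[264.22175516 173.25605873]] [[235.96632388 179.91346871]]
0.28 0.245 [ 0.043  -0.0374  0.1495] [[261.93220342 173.78010467]] [[236.30393303 181.81448297]]
0.28 0.282 [ 0.0426 -0.0429  0.1481] [[263.0256832  173.34263768]] [[235.01918324 180.8235861 ]]
0.306 0.245 [ 0.0469 -0.0371  0.1484] [[260.37367716 173.93246412]] [[235.06475946 183.03931144]]
0.306 0.282 [ 0.0465 -0.0426  0.1471] [[261.47844526 173.49225345]] [[233.80237793 182.03549614]]
```

```bash
python3 -c "
from h import *
s=manip.sense();print(s['t'],s['force']);print(manip.sign_off())"
```

```text
13.075 [-0.00713805 -1.18399063 -0.57499959]
the job is handed in; nothing more can be done
None
```

The lever is in the third slot (front right) and the job is handed in at 13.1 s. I pushed it with the outside of the shut fingers and never gripped the knob. It went back from the first slot to the cross lane, across to the right leg, then forward until it stopped.

- **Fully home:** after I took the hand away, the two views together put the knob at tower (+50, -44) mm. Fully home should read about (+47, -37 to -43) mm.
- **Force:** the lever moved at about 2–4 N, and readings reached 7.6 N at most. The forward push stalled at about 7 N. I took that as the end of the slot, though the rise was gradual rather than sharp.
- **Fourth slot:** in the pictures, the lever read 0–7 mm forward of the lane's middle on reaching the right leg, so it did not go towards the fourth slot.
- **Loose things:** the gauge, coupling, tin and wrench look unmoved in the last view; I did not measure them.
- **Disagreement:** the side view alone put the knob 10–15 mm less far to the right. That view measures sideways position poorly, so I relied on both views together and on the force at the wall. When pushing across, the finger drifted up to 8 mm forward once; I backed off and corrected it.

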